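# Unhook the spare battery pack and stow it in the instrument case

## Task

Take the carded battery (the pack with the rectangular blister) off its display hook by its grip strip: slide it outward and lift it over the hook's upturned end as it goes, feeling the way along the bent wire so that card and hook are never forced. Then lower it gently, upright with its grip strip on top, into the empty pocket of the open instrument case until it stands on the pocket's floor, and let go. Leave the other pack hanging and everything else where it is.

Things in the scene. Friction and masses are not known exactly. Their poses are not given: they have to be found in the camera images.
- battery_pack: Carded battery, rigid, 100 to 190 g. Origin: centre of its hang hole. x: card's normal (the hook runs along it), y: width, z: up. Card 3 mm thick, 60 mm wide, z = -70 to +36 mm; hang hole a rectangle 18 mm wide (y), 15.5 mm high (z) with a round moulded rim 4 mm thick. It hangs by the hole's top edge on either hook (it varies), 40 to 65 mm out from the crossbar.
- pack_grip (a point): Centre of the battery pack's solid grey grip strip, 52 mm above its hang hole: 12 mm thick (x), 34 mm wide (y), 32 mm high (z = +36 to +68 mm from the hole). Hold it across its thickness, one finger before and one behind the card; fingertips kept above the strip's lower edge stay clear of the hook's end.
- pack_blister (a point): Middle of the battery pack's blister, 44 mm below its hang hole: greyish clear rectangular box with a black battery in it, 24 mm thick (x, even on both sides), 50 mm wide (y), from 18 to 70 mm below the hole.
- pack_foot (a point): Middle of the battery pack's flat underside (24 x 50 mm, the card's edge 60 mm), 70 mm below its hang hole.
- lens_pack: Carded lens, a bystander: same card, hole and grip strip, but a round greyish blister 46 mm across, 24 mm thick. Hangs on the other hook. Origin: centre of its hang hole.
- stand: Fixed grey counter-top stand. Origin on the table below the crossbar's middle; x points away from the hooks' free ends, z up. Base plate x = -110 to +50 mm, 250 mm wide (y), 12 mm thick; posts at y = +-118 mm; crossbar along y, 12 mm deep, 16 mm high, centre 160 mm up. From it two hooks of 6 mm wire run level towards -x at y = +70 and -70 mm.
- hook_left: The hook at the stand's y = +70 mm, with its upturned end. Origin on the wire's centre line in the crossbar, 160 mm above the table; -x runs along the wire. It is springy up, down and sideways, about 3.5 N per mm at the bend, and does not give lengthways. Card and hook must not press on each other with more than 8 N.
- hook_right: The hook at the stand's y = -70 mm, otherwise the same as the left one.
- bend_left (a point): Where the left hook's level part ends, 100 mm out from the crossbar's middle. The last 32 mm of wire from here is bent upwards by 11 to 50 degrees and, from use, up to 20 degrees to either side; it differs from hook to hook and is not measured. So the wire's end lies 19 to 32 mm further out, 6 to 25 mm higher and up to 11 mm to either side (plus the 3 mm wire radius).
- bend_right (a point): The same on the right hook; its end is bent by other angles, within the same limits.
- case: Fixed open black instrument case, 300 (x) x 200 (y) mm, walls 70 mm high, lid leaning back beyond its -y side (to 220 mm high). Origin: centre of its underside, z up. Grey rigid insert inside, top 55 mm above the table, with one empty pocket in its -x half; a white round base (84 mm across, to 73 mm high) and a black bar fill the +x half.
- pocket_floor (a point): Centre of the empty pocket's floor, 15 mm above the table. The pocket is 32 mm (case x) by 70 mm (case y), 40 mm deep. The pack's width (its y) goes along the case's y; either way round is fine.
- spray_can: Bystander: closed can, 54 mm across, 160 mm high. Origin: centre of its underside.
- carton: Bystander: small closed carton 60 x 80 x 45 mm. Origin: centre of its underside.

How it is judged:
On the way:
1. the battery pack is off the hook: its card is out past the hook's end, held clear of the table and touching no hook (x of battery_pack in the frame of stand below -0.14 m and height (world z) of pack_foot above 0.06 m and contact force between battery_pack and hook_left below 0.1 N and contact force between battery_pack and hook_right below 0.1 N), for 0.1 s.
At the end, for the whole second after the job is handed in: The battery pack stands in the pocket, grip strip up (within 0.3 rad of upright), its foot within 15 mm sideways of the pocket's centre and within 7 mm of its floor, at rest; the lens pack still hangs within 30 mm of where it was (horizontal distance between pack_foot and pocket_floor below 0.015 m and height (world z) of pack_foot below 0.022 m and angle between battery_pack's own z axis and vertical below 0.3 rad and linear speed of battery_pack below 0.02 m/s and distance of lens_pack from where it was at the start of the episode below 0.03 m); the robot touches nothing.
It fails at once if battery pack and left hook press on each other with more than 8 N (contact force between battery_pack and hook_left above 8 N).
It fails at once if battery pack and right hook press on each other with more than 8 N (contact force between battery_pack and hook_right above 8 N).
It fails at once if the battery pack is dropped or slammed into the case (faster than 0.5 m/s with its foot within 50 mm of the table, or pressing on the case with more than 60 N) ((height (world z) of pack_foot below 0.05 m and linear speed of battery_pack above 0.5 m/s) or contact force between battery_pack and case above 60 N).
It fails at once if the lens pack is moved 50 mm or more (distance of lens_pack from where it was at the start of the episode above 0.05 m).
It fails at once if the spray can or the carton is moved more than 30 mm (distance of any of spray_can, carton from where it was at the start of the episode above 0.03 m).
It also fails if it takes over 66 s, if anything falls off the work surface, if the arm or the gripper's body presses on something with over 40 N, if the wrist force passes 120 N, or if a joint passes its speed limit or range.

## Robot

A 6-joint arm with a two-finger parallel gripper is mounted at the origin on the work surface. World frame = base frame: x ahead of the robot, y to its left, z up, the work surface at z = 0. Lengths are in m, angles in rad, forces in N, time in s.
With the tool pointing down it reaches from about 0.35 to 0.975 m from the base axis. Payload 17.4 kg.
Tool frame: the origin (TCP) lies on the centre line of the jaws, within the pads' length; the fingertips stand ahead of it and the grasp point (between the pads) lies 3 mm ahead of it (arm.tcp_to_tips is the y of the fingertips in the tool frame, in m); y points along the fingers, x is the direction in which the jaws open and shut, and the axes are right-handed (so a half turn about y gives the same grasp; the last joint's range is limited). The gripper opens to 85 mm and grips with 20 to 120 N. Pads are 22 mm wide; open, the fingers measure 114 mm over their backs; the gripper's body (76 mm by 85 mm) begins 54 mm behind the grasp point. The pads swing forward as they close: fully open they stand 13 mm farther back than shut.
Start: joints at [-1.366, 0.116, 1.442, -0, 1.584, -0.038], TCP at [0.162, -0.655, 0.253] pointing down, gripper open.
Joint ranges: [-2.83, 2.83], [-0.83, 2.19], [0.07, 2.5], [-1.14, 4.28], [0.01, 3], [-2.97, 2.97]. Speed limits (rad/s): [1.89, 1.89, 2.22, 3.14, 3.14, 3.14].

## Interface

Orientations are given as [roll, pitch, yaw] about the fixed x, y, z axes, in that order (R = Rz(yaw) Ry(pitch) Rx(roll)).
In Python, from bench import telemetry, read_camera, arm, look_for, cut_out, place_of gives the robot as it stands.
- The arm moves only by the tool drive_tool, never from a script. Its argument "increments" is a list of rows, each a list of 7 numbers: the turn, a rotation vector about the world's x, y, z in degrees, then the shift along the world's x, y, z in mm, then the finger opening in mm, from 0 to 85.4. A call has 1 to 20 rows; each row is the pose to reach, as a shift and turn from the pose measured when the call began; what a row does not reach only later rows make up. A row lasts 1/12 s, in which the tool goes at most 41.7 mm and 7.16 degrees, less where a joint would pass 70% of its speed; a pose out of reach is approached as far as the arm can. A call with a gripper value outside its range is refused whole. The fingers move at their own pace and stop on an object; the grip force is fixed at half the most. Time passes only in rows, so rows that repeat a pose let the fingers close. It gives the time, the measured TCP pose, the force and the opening at its end, in the units of the state.
- telemetry.sense(): the state, without advancing time (a new reading comes with each control period).
- read_camera(name): name is "side" or "top" or "wrist"; returns a dict with "img" (400x640x3 uint8, red, green, blue), "fx", "fy", "cx", "cy" (pixels), "k1" (the pictures are not rectified: a ray, as slopes to the right and down, at radius r is drawn at 1 + k1 r^2 times it, then the intrinsics apply), "world_from_camera" (4x4, takes a point from camera to world coordinates). Camera axes: x right, y down, z forward; pixel columns grow to the right and rows downward; lengths in m; the calibration is good to about 2 mm. A picture is of the moment at which its call begins. There is no depth.
- arm.hand_in(): hands the job in, once; it reports no verdict.
Trained networks look in a picture, given as the dict that the camera call returned (one of the last four; its "shot" number tells which), for a name from the list of things; names that differ only in an ending like _2 or _b are one class to them, and where a whole thing is asked for, a point or a joint stands for the part that bears it (a point fixed in the world has none). Each returns a list of dicts, best first, with "p" (0 to 1); they miss things now and then, are a little off and sometimes report something else, mostly with a low value. They report only what shows in the picture. A call takes as long as a camera call.
- look_for(picture, name): "box" ([left, top, width, height] in pixels, round what is visible of it).
- cut_out(picture, name): "pixels" (400x640 bool, what is visible of it) and "box" ([left, top, width, height] in pixels, round what is visible of it).
- place_of(picture, name): "at" ([column, row] in pixels: a listed point, or the origin of a listed thing).
The state is a dict: "t": time; "joints": joint angles; "dq": joint speeds; "tau": joint torques, N m; "eef_pos": TCP position; "eef_rot": TCP orientation; "contact_force": force on the tool from outside, world axes, zero at the start; "moment": the same for the moment, N m; "opening": finger opening in m.
Only numpy, scipy, OpenCV 4.12 (cv2) and the standard library are available. Lean on these libraries where they do the work, as an engineer would, in place of code of your own. Each camera call takes 0.05 s, during which the arm holds its last target.

## Working session

There is one attempt and no reset: what is moved stays moved. The work goes in short steps, Python scripts to look and compute and a tool call to move; the robot and the scene stay as the last step left them, time stands still between calls to the robot, and variables do not carry over. Pictures are saved under pics/ and viewed, and the job is handed in when it is done.

Besides the shell and the picture viewer there is one more tool, called after "Request:" as name(argument=value, ...) on one line, values as JSON. drive_tool: Moves the arm, as the interface text tells. Its arguments: {"type":"object","properties":{"increments":{"type":"array"}},"required":["increments"]}

```bash
mkdir -p pics; ls; cat > h.py <<'E'
import numpy as np, cv2
from bench import telemetry, read_camera, arm, look_for, cut_out, place_of
def ray(p,uv):
    x=(uv[0]-p['cx'])/p['fx'];y=(uv[1]-p['cy'])/p['fy']
    a,b=x,y
    for _ in range(20):
        r2=a*a+b*b;a=x/(1+p['k1']*r2);b=y/(1+p['k1']*r2)
    T=np.array(p['world_from_camera']);d=T[:3,:3]@np.array([a,b,1.])
    return T[:3,3],d/np.linalg.norm(d)
def proj(p,X):
    T=np.array(p['world_from_camera']);c=T[:3,:3].T@(np.array(X)-T[:3,3])
    a,b=c[0]/c[2],c[1]/c[2];s=1+p['k1']*(a*a+b*b)
    return np.array([p['cx']+p['fx']*a*s,p['cy']+p['fy']*b*s])
def onz(p,uv,z):
    o,d=ray(p,uv);return o+d*(z-o[2])/d[2]
def tri(obs):
    A=np.zeros((3,3));b=np.zeros(3)
    for p,uv in obs:
        o,d=ray(p,uv);M=np.eye(3)-np.outer(d,d);A+=M;b+=M@o
    X=np.linalg.solve(A,b)
    return X,[np.linalg.norm(proj(p,X)-uv) for p,uv in obs]
def save(p,n,crop=None,s=1):
    im=p['img'][:,:,::-1]
    if crop: l,t,w,h=crop; im=im[t:t+h,l:l+w]
    if s!=1: im=cv2.resize(im,None,fx=s,fy=s,interpolation=cv2.INTER_CUBIC)
    cv2.imwrite('pics/'+n+'.png',im)
E
python3 - <<'E'
from h import *
np.set_printoptions(precision=4,suppress=True)
s=telemetry.sense();print(s, arm.tcp_to_tips)
P={c:read_camera(c) for c in ['side','top','wrist']}
names=['battery_pack','pack_grip','pack_blister','pack_foot','lens_pack','stand','hook_left','hook_right','bend_left','bend_right','case','pocket_floor','spray_can','carton']
for c,p in P.items():
    save(p,c+'0')
    T=np.array(p['world_from_camera']);print(c,T[:3,3],T[:3,2],p['fx'],p['k1'])
    for n in names:
        r=place_of(p,n)[:2]
        print(c,n,[(np.round(q['at'],1).tolist(),round(q['p'],2)) for q in r])
E
```

```text
pics
{'t': 0.0, 'joints': array([-1.3658,  0.1165,  1.4423,  0.    ,  1.584 , -0.0378]), 'dq': array([ 0.0004, -0.0013,  0.0005, -0.0005, -0.0004, -0.0006]), 'tau': array([ -0.0006, -73.2002, -63.2491,  -0.    ,   0.0064,  -0.    ]), 'eef_pos': array([ 0.1623, -0.655 ,  0.2525]), 'eef_rot': array([-1.5707,  0.0012, -1.328 ]), 'contact_force': array([ 0.0751, -0.1465, -0.4043]), 'moment': array([ 0.0242, -0.0148, -0.0102]), 'opening': 0.08523879338754366} 0.022
side [ 0.5446 -0.6368  0.7097] [ 0.0776  0.721  -0.6886] 391.0201724320429 -0.01971206471697688
side battery_pack [([306.0, 175.2], 0.86), ([305.6, 188.6], 0.22)]
side pack_grip [([308.3, 156.3], 0.75), ([306.3, 199.2], 0.52)]
side pack_blister [([305.2, 189.3], 0.74)]
side pack_foot [([230.7, 239.9], 0.71), ([307.9, 198.8], 0.62)]
side lens_pack [([289.6, 140.0], 0.73)]
side stand [([323.0, 202.0], 0.68), ([296.8, 353.1], 0.19)]
side hook_left [([314.8, 136.8], 0.55), ([289.2, 141.0], 0.46)]
side hook_right [([329.5, 168.5], 0.56)]
side bend_left [([272.5, 140.3], 0.64)]
side bend_right [([282.0, 178.1], 0.57)]
side case [([29
[... 535 characters left out ...]
83.8, 214.8], 0.34)]
top hook_right [([403.3, 238.6], 0.51), ([220.6, 207.0], 0.41)]
top bend_left [([227.0, 222.2], 0.63)]
top bend_right [([278.9, 188.6], 0.47), ([283.5, 210.6], 0.43)]
top case [([403.8, 221.2], 0.61)]
top pocket_floor [([404.3, 239.7], 0.62)]
top spray_can [([327.7, 150.0], 0.86)]
top carton [([295.9, 272.6], 0.93)]
wrist [ 0.2285 -0.6387  0.373 ] [-0.2625 -0.0646 -0.9628] 313.75173158690336 -0.0601999317773106
wrist battery_pack []
wrist pack_grip []
wrist pack_blister []
wrist pack_foot []
wrist lens_pack []
wrist stand []
wrist hook_left []
wrist hook_right []
wrist bend_left []
wrist bend_right []
wrist case []
wrist pocket_floor []
wrist spray_can []
wrist carton []
```

View pics/side0.png

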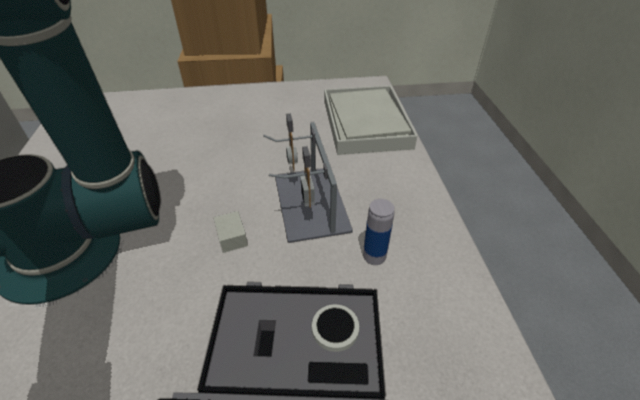

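View pics/top0.png

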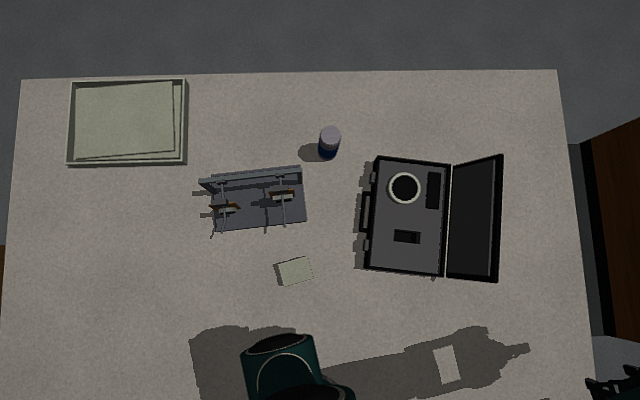

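```bash
python3 - <<'E'
import cv2
for n,(l,t,w,h) in {'side0':(210,80,200,150),'top0':(190,140,200,150)}.items():
    im=cv2.imread(f'pics/{n}.png')[t:t+h,l:l+w]
    cv2.imwrite(f'pics/{n}z.png',cv2.resize(im,None,fx=4,fy=4,interpolation=cv2.INTER_CUBIC))
E
```

```text
(no output)
```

View pics/side0z.png

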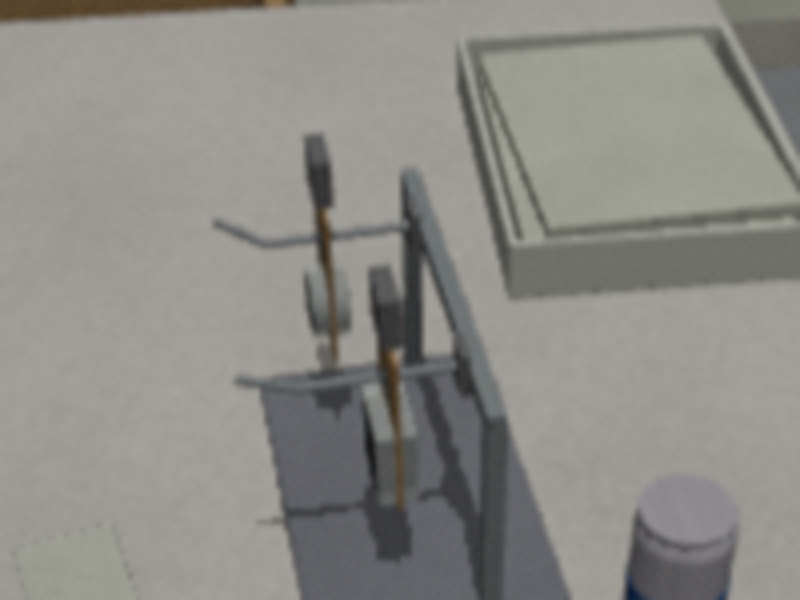

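View pics/top0z.png

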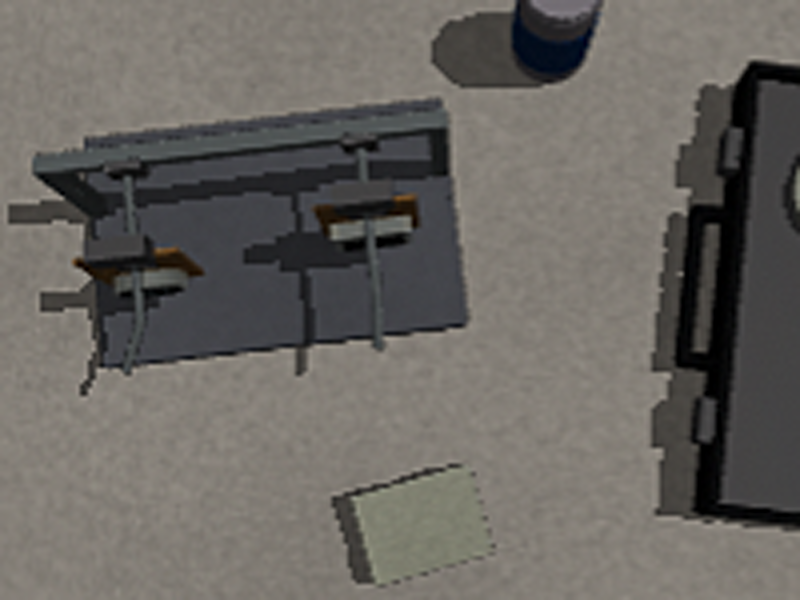

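The battery pack (rectangular blister) hangs on the right hook. It is the nearer one in the side view, around (307,175), and at about (282,192) in the top view. I'll fit the stand and case positions next.

```bash
python3 - <<'E'
from h import *
np.set_printoptions(precision=4,suppress=True)
S=read_camera('side');T=read_camera('top')
def z(o,u): return (o[0]+(u[0]+.5)/4-.5,o[1]+(u[1]+.5)/4-.5)
s=lambda *u:z((210,80),u); t=lambda *u:z((190,140),u)
pairs={'tipR':(s(240,380),t(378,347)),'bendR':(s(300,386),t(371,290)),'gripRtop':(s(385,270),t(362,195)),
'tipL':(s(216,223),t(127,370)),'bendL':(s(265,243),t(142,312)),'rootR':(s(458,363),t(361,150)),'rootL':(s(408,226),t(128,178))}
for n,(a,b) in pairs.items():
    X,e=tri([(S,a),(T,b)]);print(n,X,np.round(e,1))
for n in ['battery_pack','pack_grip','pack_blister','pocket_floor']:
    a=place_of(S,n)[0]['at'];b=place_of(T,n)[0]['at'];X,e=tri([(S,a),(T,b)]);print(n,X,np.round(e,1))
# known height planes
print('base corner', onz(T,t(467,323),.012),onz(T,t(100,367),.012))
print('xbar top', onz(T,t(447,112),.168),onz(T,t(33,160),.168))
for n in ['case','pocket_floor']: print(n,[onz(c,place_of(c,n)[0]['at'],h) for c,h in((S,.015),(T,.015))])
for n in ['spray_can','carton','case']:
    b=look_for(T,n)[0];print(n,b)
save(S,'caseS',(200,270,200,130),4);save(T,'caseT',(350,140,170,150),4)
E
```

```text
tipR [0.5088 0.0248 0.1677] [0.4 0.4]
bendR [0.5422 0.0285 0.1574] [0.2 0.2]
gripRtop [0.5888 0.0291 0.2301] [0.9 0.8]
tipL [0.4985 0.1696 0.173 ] [0.1 0.1]
bendL [0.53   0.1628 0.1613] [1.2 1.2]
rootR [0.6282 0.0329 0.1612] [0.7 0.6]
rootL [0.6148 0.1723 0.1593] [0.4 0.4]
battery_pack [0.5893 0.04   0.1439] [1.4 1.3]
pack_grip [0.5904 0.0302 0.1979] [0.5 0.4]
pack_blister [0.5831 0.0335 0.1132] [0.2 0.2]Traceback (most recent call last):
  File "<stdin>", line 11, in <module>
IndexError: list index out of range
```

```bash
python3 - <<'E'
from h import *
np.set_printoptions(precision=4,suppress=True)
S=read_camera('side');T=read_camera('top')
def z(o,u): return (o[0]+(u[0]+.5)/4-.5,o[1]+(u[1]+.5)/4-.5)
s=lambda *u:z((210,80),u); t=lambda *u:z((190,140),u)
print('base corner', onz(T,t(467,323),.012),onz(T,t(100,367),.012))
print('xbar top', onz(T,t(447,112),.168),onz(T,t(33,160),.168))
for n in ['case','pocket_floor']:
  for c in (S,T):
    for q in place_of(c,n)[:1]: print(n,q['at'],q['p'],onz(c,q['at'],.015 if n!='case' else 0))
for n in ['battery_pack','pack_grip','pack_blister','pack_foot']:
  for c in (S,T):
    print(n,[(q['at'],q['p']) for q in place_of(c,n)[:1]])
save(S,'caseS',(200,270,200,130),4);save(T,'caseT',(350,140,170,150),4)
E
```

```text
base corner [ 0.5359 -0.0289  0.012 ] [0.513  0.2195 0.012 ]
xbar top [ 0.6471 -0.0192  0.168 ] [0.6244 0.2268 0.168 ]
case [298.5, 352.1] 0.69 [ 0.5412 -0.2993  0.    ]
case [403.4, 220.2] 0.81 [ 0.5298 -0.2972  0.    ]
pocket_floor [263.3, 347.9] 0.86 [ 0.477 -0.291  0.015]
pocket_floor [406.2, 239.4] 0.88 [ 0.476  -0.2978  0.015 ]
battery_pack [([306.1, 175.1], 0.64)]
battery_pack [([283.6, 194.1], 0.53)]
pack_grip [([310.3, 157.2], 0.83)]
pack_grip [([277.7, 189.5], 0.65)]
pack_blister [([305.1, 188.0], 0.66)]
pack_blister [([283.0, 193.7], 0.78)]
pack_foot [([305.6, 200.2], 0.73)]
pack_foot [([279.3, 200.0], 0.71)]
```

View pics/caseS.png

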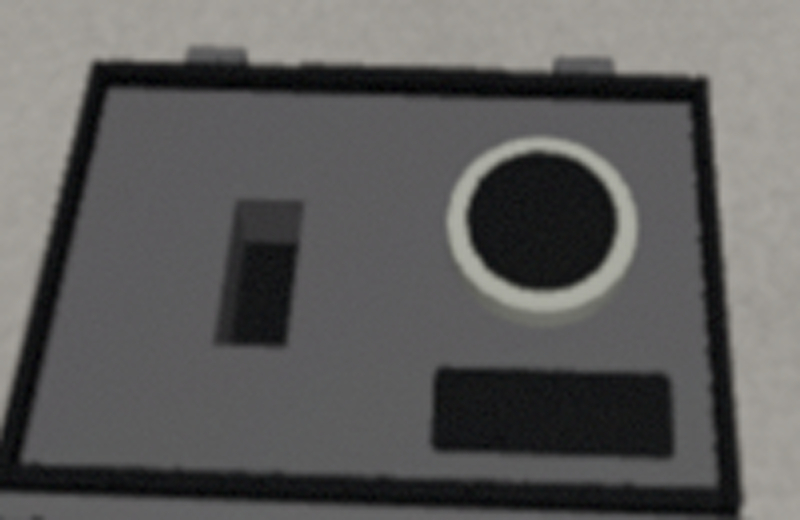

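View pics/caseT.png

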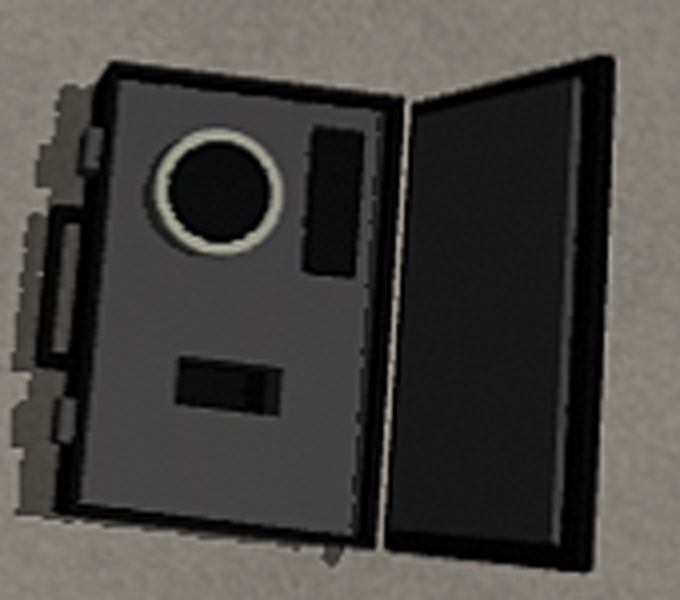

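The pocket's top rim corners show in the side zoom at (237,200), (303,200), (287,347) and (214,345). In the top zoom they are at (180,357), (283,368), (278,416) and (174,404).

```bash
python3 - <<'E'
from h import *
np.set_printoptions(precision=4,suppress=True)
S=read_camera('side');T=read_camera('top')
def z(o,u): return (o[0]+(u[0]+.5)/4-.5,o[1]+(u[1]+.5)/4-.5)
s=lambda *u:z((200,270),u); t=lambda *u:z((350,140),u)
for c,P in ((S,[s(237,200),s(303,200),s(287,347),s(214,345)]),(T,[t(180,357),t(283,368),t(278,416),t(174,404)])):
    X=np.array([onz(c,p,.055) for p in P]);print(X,X.mean(0),[np.linalg.norm(X[i]-X[(i+1)%4]) for i in range(4)])
# case wall outer corners z=.07
X=[onz(S,s(*u),.07) for u in((95,63),(707,78),(738,512),(3,488))];print(np.array(X))
X=[onz(T,t(*u),.07) for u in((113,62),(405,97),(377,548),(62,510))];print(np.array(X))
E
```

```text
[[ 0.4734 -0.2552  0.055 ]
 [ 0.5037 -0.2586  0.055 ]
 [ 0.4945 -0.3278  0.055 ]
 [ 0.4633 -0.3234  0.055 ]] [ 0.4837 -0.2912  0.055 ] [np.float64(0.03050352000352101), np.float64(0.06976462091593216), np.float64(0.03153369183601341), np.float64(0.06894211447565268)]
[[ 0.5026 -0.259   0.055 ]
 [ 0.4933 -0.3267  0.055 ]
 [ 0.4621 -0.3212  0.055 ]
 [ 0.4721 -0.2532  0.055 ]] [ 0.4825 -0.29    0.055 ] [np.float64(0.06830183864827956), np.float64(0.03165480755520261), np.float64(0.06869185980976725), np.float64(0.03104646778938269)]
[[ 0.4067 -0.1824  0.07  ]
 [ 0.6995 -0.2248  0.07  ]
 [ 0.6684 -0.4213  0.07  ]
 [ 0.3826 -0.3799  0.07  ]]
[[ 0.6985 -0.2232  0.07  ]
 [ 0.6699 -0.418   0.07  ]
 [ 0.3758 -0.3751  0.07  ]
 [ 0.4066 -0.1743  0.07  ]]
```

Request:
drive_tool(increments=[[0, 0, 4, 20, 32, 40, 85], [0, 0, 8, 40, 64, 80, 85], [0, 0, 12, 61, 98, 80, 85], [0, 0, 16, 83, 133, 80, 85], [0, 0, 20, 105, 168, 80, 85], [0, 0, 24, 127, 203, 80, 85], [0, 0, 28, 149, 238, 80, 85], [0, 0, 32, 171, 273, 80, 85], [0, 0, 36, 193, 308, 80, 85], [0, 0, 40, 215, 343, 80, 85], [0, 0, 44, 237, 378, 80, 85], [0, 0, 48, 259, 413, 80, 85], [0, 0, 52, 281, 448, 80, 85], [0, 0, 56, 303, 483, 80, 85], [0, 0, 60, 325, 518, 80, 85], [0, 0, 64, 347, 553, 80, 85], [0, 0, 68, 369, 588, 80, 85], [0, 0, 72, 391, 623, 80, 85], [0, 0, 77, 413, 658, 80, 85], [0, 0, 81.4, 428, 685, 80, 85]])

```text
t: 5.22
eef_pos: [0.5896, 0.0294, 0.3334]
eef_rot: [-1.571, -0.0, 0.097]
contact_force: [0.2, -0.3, 0.0]
opening: 0.0853
```

```bash
python3 - <<'E'
from h import *
np.set_printoptions(precision=4,suppress=True)
W=read_camera('wrist');s=telemetry.sense();print(s['t'],s['eef_pos'],s['eef_rot'],s['contact_force'])
save(W,'w1',None,1.25)
T=np.array(W['world_from_camera']);print(T)
for n in ['battery_pack','pack_grip','hook_right','bend_right','pack_blister']: print(n,[(np.round(q['at'],1),round(q['p'],2)) for q in place_of(W,n)[:2]])
E
```

```text
5.2667 [0.5918 0.0344 0.3323] [-1.5686  0.      0.1059] [-0.2075  5.5279 -2.7148]
[[ 0.9953  0.0937  0.0256  0.5829]
 [ 0.0972 -0.9583 -0.2689  0.0973]
 [-0.0006  0.2701 -0.9628  0.4537]
 [ 0.      0.      0.      1.    ]]
battery_pack [(array([322.6, 179.6]), 0.74), (array([276.7, 340.2]), 0.57)]
pack_grip [(array([319.8, 196. ]), 0.78)]
hook_right [(array([402.9, 245.7]), 0.69), (array([373. , 182.6]), 0.61)]
bend_right [(array([265.7, 180. ]), 0.56)]
pack_blister [(array([323.2, 173.6]), 0.96)]
```

View pics/w1.png

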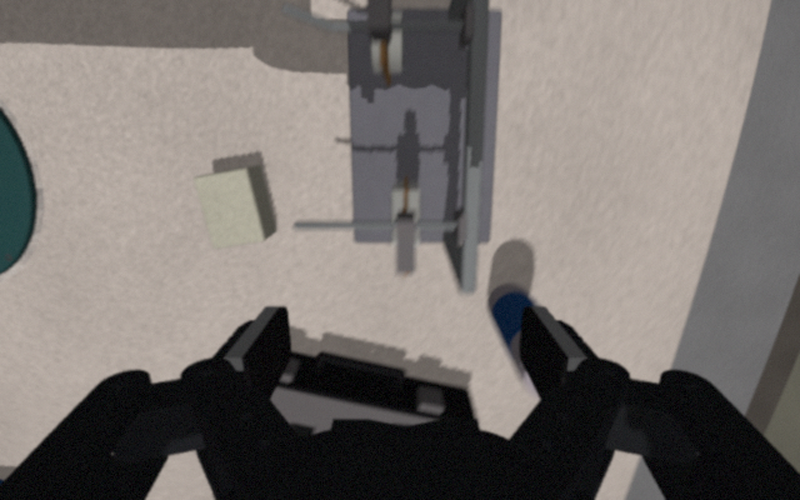

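Wrist view at 1.25x: the grip strip is at about (405,245), midway between the open fingers. The hook runs from (295,224) to (460,226) and shows almost no sideways bend.

```bash
python3 - <<'E'
from h import *
np.set_printoptions(precision=4,suppress=True)
W=read_camera('wrist');s=telemetry.sense();print(s['t'],s['eef_pos'],s['eef_rot'],s['contact_force'])
save(W,'w2',(220,130,180,110),4.4)
import pickle;pickle.dump(W,open('w2.pkl','wb'))
E
```

```text
5.5667 [0.5885 0.0263 0.3336] [-1.571  -0.0004  0.091 ] [ 0.134  -0.4903 -0.0556]
```

View pics/w2.png

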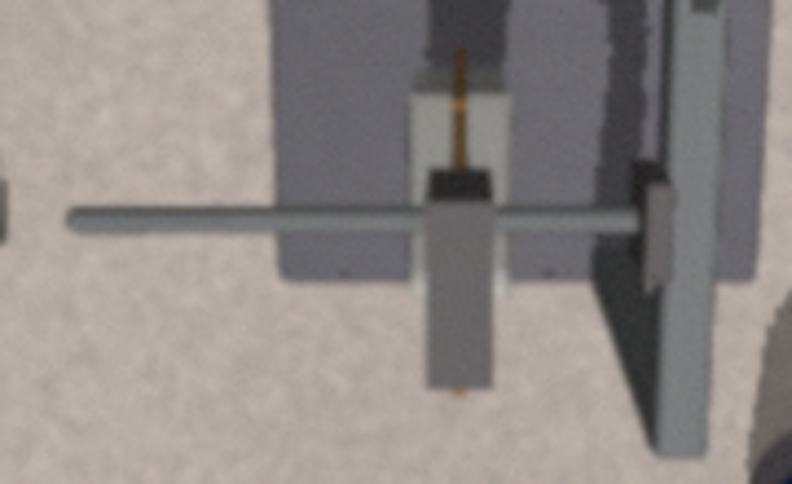

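```bash
python3 - <<'E'
from h import *
import pickle;W=pickle.load(open('w2.pkl','rb'))
np.set_printoptions(precision=4,suppress=True)
z=lambda u:(220+(u[0]+.5)/4.4-.5,130+(u[1]+.5)/4.4-.5)
X=np.array([onz(W,z(u),.223) for u in((428,200),(492,200),(493,387),(427,387))]);print(X,X.mean(0))
print('wire', [onz(W,z(u),.16) for u in((640,219),(600,219),(280,216),(180,217))])
print('tip',onz(W,z((68,219)),.168))
R=np.array(W['world_from_camera']);print(R[:3,3])
yaw=np.radians(5.3);r=np.array([[np.cos(yaw),-np.sin(yaw)],[np.sin(yaw),np.cos(yaw)]])
o=np.array([.634,.1055])
for p in (X.mean(0)[:2],[.5422,.0285],[.5088,.0248],onz(W,z((68,219)),.168)[:2],onz(W,z((280,216)),.16)[:2],onz(W,z((600,219)),.16)[:2]): print(r.T@(np.array(p)-o))
E
```

```text
[[0.5814 0.046  0.223 ]
 [0.5922 0.047  0.223 ]
 [0.5957 0.0134 0.223 ]
 [0.5841 0.0124 0.223 ]] [0.5883 0.0297 0.223 ]
wire [array([0.6275, 0.0328, 0.16  ]), array([0.6188, 0.032 , 0.16  ]), array([0.5493, 0.0263, 0.16  ]), array([0.5275, 0.0241, 0.16  ])]
tip [0.5051 0.0234 0.168 ]
[0.5823 0.0946 0.4538]
[-0.0525 -0.0713]
[-0.0985 -0.0682]
[-0.1321 -0.0688]
[-0.1359 -0.0699]
[-0.0917 -0.0711]
[-0.022  -0.0718]
```

Request:
drive_tool(increments=[[0, 0, 0, 0, 2, -30, 70], [0, 0, 0, 0, 3, -60, 60], [0, 0, 0, 0, 3.4, -85, 50], [0, 0, 0, 0, 3.4, -100, 45], [0, 0, 0, 0, 3.4, -110, 40], [0, 0, 0, 0, 3.4, -112, 35], [0, 0, 0, 0, 3.4, -112, 35], [0, 0, 0, 0, 3.4, -112, 35]])

```text
t: 6.23
eef_pos: [0.5889, 0.0295, 0.2232]
eef_rot: [-1.571, -0.002, 0.091]
contact_force: [-0.2, 0.9, 1.0]
opening: 0.0349
```

```bash
python3 - <<'E'
from h import *
np.set_printoptions(precision=4,suppress=True)
W=read_camera('wrist');S=read_camera('side');s=telemetry.sense();print(s['t'],s['eef_pos'],s['eef_rot'],s['contact_force'],s['opening'])
save(W,'w3',None,1.25);save(S,'s3',(210,80,200,150),4)
E
```

```text
6.3333 [0.5889 0.0297 0.2231] [-1.5711 -0.0024  0.0909] [ 0.2114 -0.0575  0.116 ] 0.03538603184336641
```

View pics/w3.png

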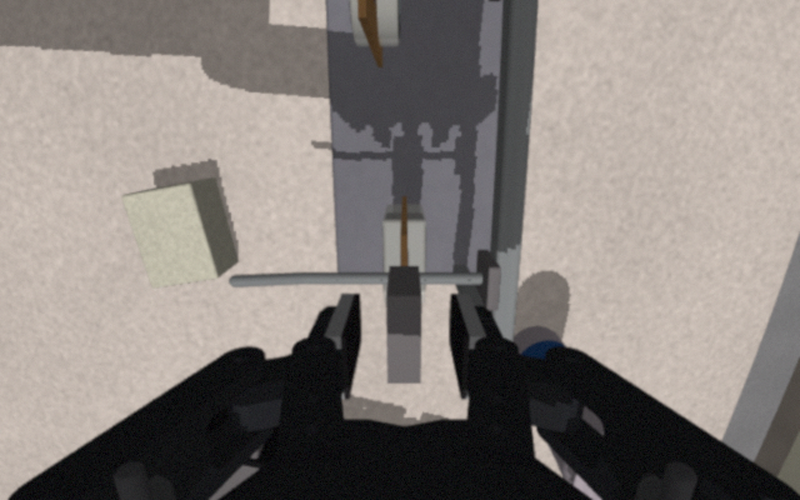

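View pics/s3.png

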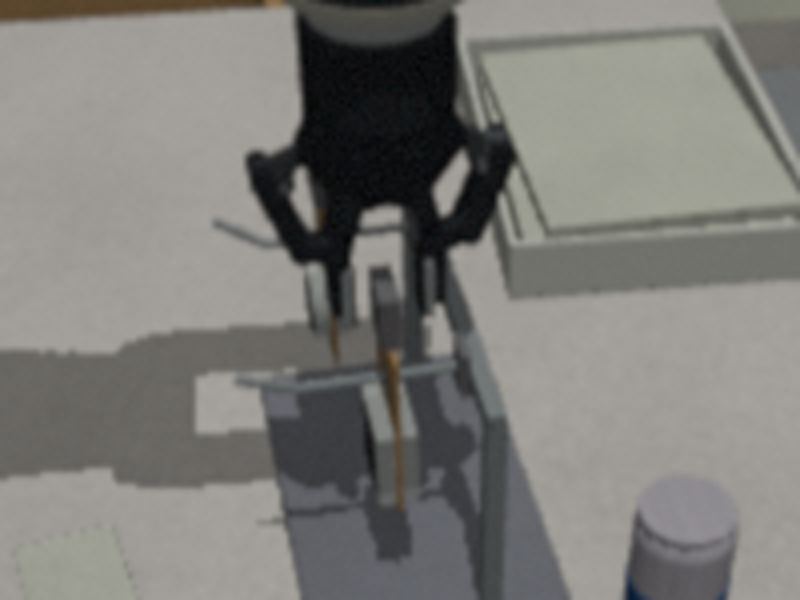

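The fingers straddle the strip: in the wrist view they are at x≈345 and 462, with the strip at 388–420, so it is centred. I'll go down 4 mm and close slowly.

Request:
drive_tool(increments=[[0, 0, 0, 0, 0, -3, 28], [0, 0, 0, 0, 0, -4, 22], [0, 0, 0, 0, 0, -4, 18], [0, 0, 0, 0, 0, -4, 15], [0, 0, 0, 0, 0, -4, 13], [0, 0, 0, 0, 0, -4, 11], [0, 0, 0, 0, 0, -4, 9], [0, 0, 0, 0, 0, -4, 6], [0, 0, 0, 0, 0, -4, 4], [0, 0, 0, 0, 0, -4, 4], [0, 0, 0, 0, 0, -4, 4]])

```text
t: 7.25
eef_pos: [0.5889, 0.0296, 0.2192]
eef_rot: [-1.571, -0.002, 0.091]
contact_force: [-0.4, -0.0, 0.5]
opening: 0.0105
```

```bash
python3 - <<'E'
from h import *
np.set_printoptions(precision=4,suppress=True)
W=read_camera('wrist');S=read_camera('side');s=telemetry.sense();print(s['t'],s['eef_pos'],s['eef_rot'],s['contact_force'],s['moment'],s['opening'])
save(W,'w4',(150,130,240,200),3.3);save(S,'s4',(210,80,200,150),4)
E
```

```text
7.35 [0.5889 0.0297 0.2192] [-1.5712 -0.0024  0.091 ] [-0.6478 -0.5261  1.4043] [-0.0539  0.1226  0.0284] 0.011048527713775853
```

View pics/w4.png

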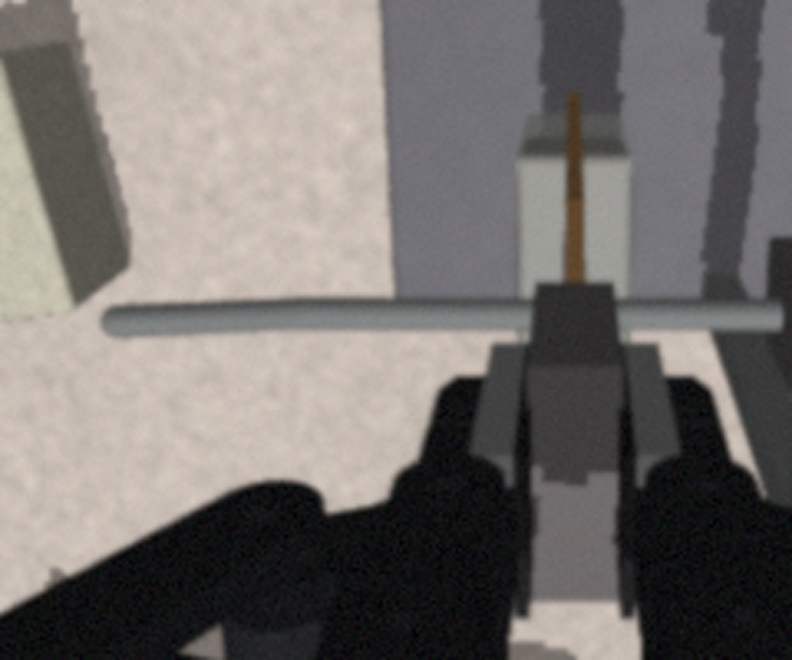

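View pics/s4.png

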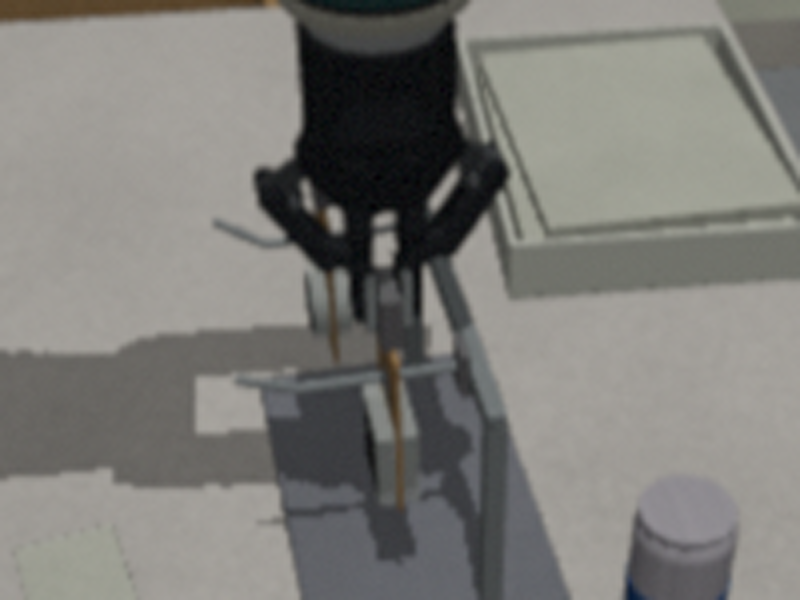

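Request:
drive_tool(increments=[[0, 0, 0, 0, 0, 1.5, 4], [0, 0, 0, 0, 0, 3, 4], [0, 0, 0, 0, 0, 4.5, 4], [0, 0, 0, 0, 0, 4.5, 4], [0, 0, 0, 0, 0, 4.5, 4]])

```text
t: 7.77
eef_pos: [0.5889, 0.0297, 0.2237]
eef_rot: [-1.571, -0.003, 0.091]
contact_force: [0.1, -0.3, -1.3]
opening: 0.0109
```

```bash
python3 - <<'E'
from h import *
np.set_printoptions(precision=4,suppress=True)
W=read_camera('wrist');S=read_camera('side');T=read_camera('top')
s=telemetry.sense();print(s['t'],s['eef_pos'],s['eef_rot'],s['contact_force'],s['moment'],s['opening'])
save(W,'w5',(150,180,160,110),5);save(S,'s5',(255,150,80,60),10);save(T,'t5',(260,185,60,50),12)
import pickle;pickle.dump((W,S,T),open('p5.pkl','wb'))
E
```

```text
7.9167 [0.5889 0.0297 0.2235] [-1.5711 -0.0022  0.091 ] [-0.8996 -0.402  -0.2513] [-0.0321  0.0198  0.0494] 0.010390788443389407
```

View pics/w5.png

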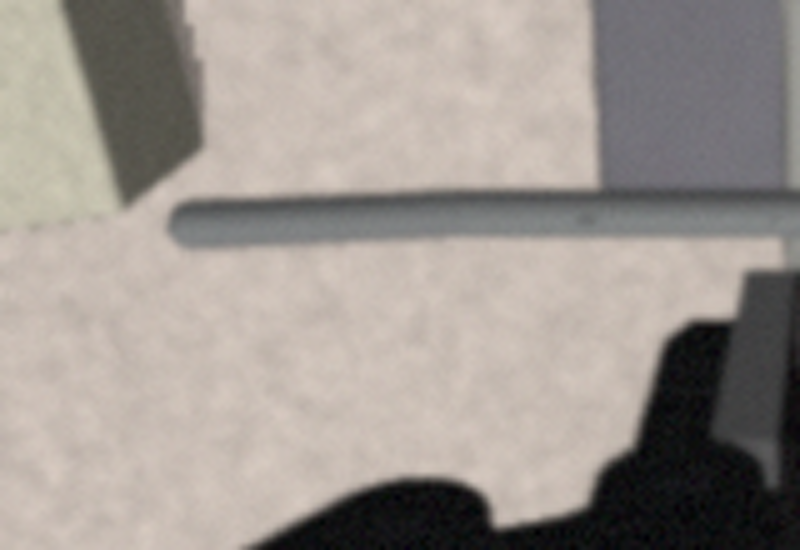

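View pics/s5.png

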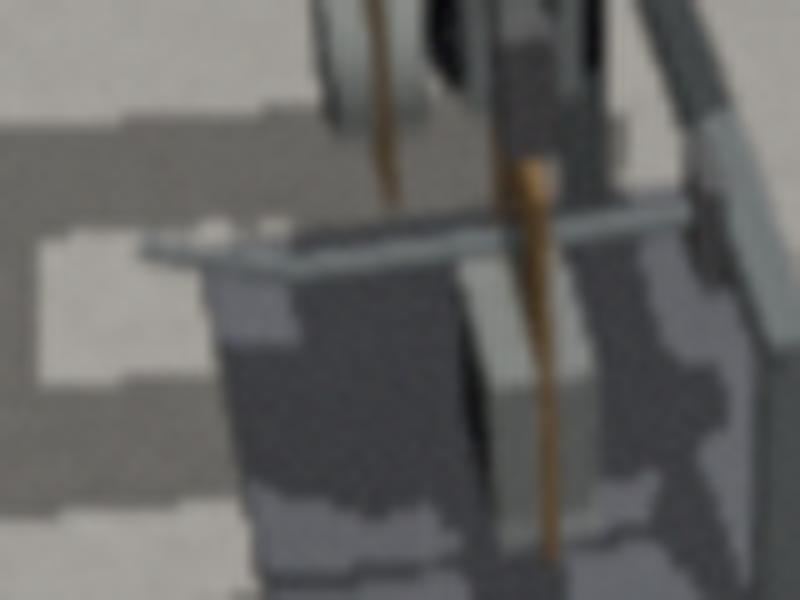

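View pics/t5.png

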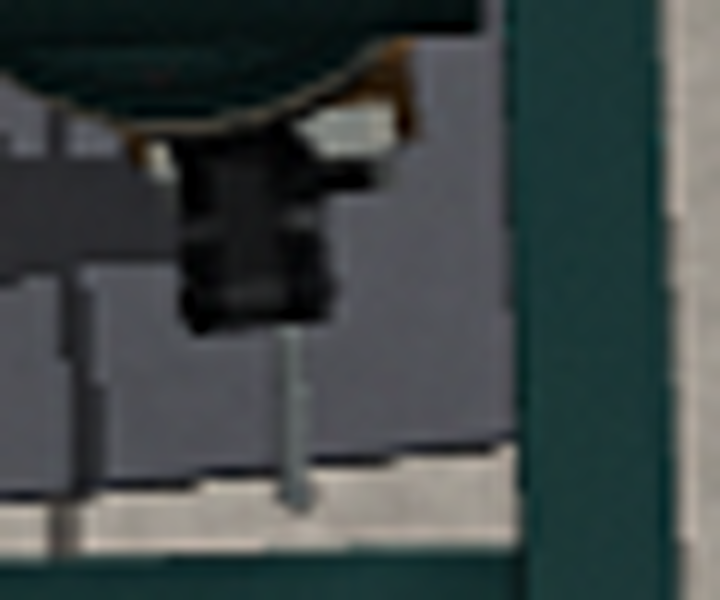

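Bend and tip in each view:
- Wrist zoom: bend at about (440,214), tip at (172,224).
- Side zoom: bend at (290,265), tip at (143,248).
- Top zoom: tip at (297,508).

```bash
python3 - <<'E'
from h import *
import pickle;W,S,T=pickle.load(open('p5.pkl','rb'));W2=pickle.load(open('w2.pkl','rb'))
np.set_printoptions(precision=4,suppress=True)
zz=lambda l,t,k:(lambda *u:(l+(u[0]+.5)/k-.5,t+(u[1]+.5)/k-.5))
w=zz(150,180,5);s=zz(255,150,10);t=zz(260,185,12);w2=zz(220,130,4.4)
yaw=np.radians(5.3);r=np.array([[np.cos(yaw),-np.sin(yaw)],[np.sin(yaw),np.cos(yaw)]]);o=np.array([.634,.1055])
def show(n,obs):
    X,e=tri(obs);print(n,X,'stand',r.T@(X[:2]-o),X[2],np.round(e,1))
show('tip WST',[(W,w(172,224)),(S,s(143,248)),(T,t(297,508))])
show('tip WS',[(W,w(172,224)),(S,s(143,248))])
show('tip W2S',[(W2,w2(68,219)),(S,s(143,248))])
show('bend WS',[(W,w(440,214)),(S,s(290,265))])
# fixed features to calibrate: hook level z=.16 at several columns in S & W
for u in ((440,214),(580,214),(780,214)): X=onz(W,w(*u),.16);print('W wire',X,r.T@(X[:2]-o))
for u in ((290,265),(400,254),(500,240),(620,222)): X=onz(S,s(*u),.16);print('S wire',X,r.T@(X[:2]-o))
E
```

```text
tip WST [0.5068 0.024  0.17  ] stand [-0.1342 -0.0694] 0.17002929307888623 [2.2 0.7 0.1]
tip WS [0.5069 0.0239 0.1701] stand [-0.1341 -0.0695] 0.17012411535977764 [2.4 0.6]
tip W2S [0.5069 0.0238 0.17  ] stand [-0.1341 -0.0696] 0.16998863624855104 [1.4 0.6]
bend WS [0.5375 0.0248 0.1615] stand [-0.1035 -0.0715] 0.16148485654345882 [3.2 0.9]
W wire [0.5352 0.0243 0.16  ] [-0.1059 -0.0717]
W wire [0.5527 0.0259 0.16  ] [-0.0883 -0.0717]
W wire [0.5777 0.0282 0.16  ] [-0.0632 -0.0717]
S wire [0.5394 0.0258 0.16  ] [-0.1016 -0.0706]
S wire [0.5636 0.0267 0.16  ] [-0.0774 -0.0719]
S wire [0.5858 0.0289 0.16  ] [-0.0551 -0.0718]
S wire [0.6127 0.032  0.16  ] [-0.028  -0.0712]
```

Request:
drive_tool(increments=[[0, 0, 0, -4, -0.4, 0, 4], [0, 0, 0, -8, -0.7, 0, 4], [0, 0, 0, -12, -1.1, 0, 4], [0, 0, 0, -16, -1.5, 0, 4], [0, 0, 0, -20, -1.9, 0, 4], [0, 0, 0, -24, -2.2, 0, 4], [0, 0, 0, -28, -2.6, 0, 4], [0, 0, 0, -32, -3, 0, 4], [0, 0, 0, -36, -3.3, 0, 4], [0, 0, 0, -39, -3.6, 0, 4], [0, 0, 0, -41, -3.8, 0, 4], [0, 0, 0, -41, -3.8, 0, 4], [0, 0, 0, -41, -3.8, 0, 4]])

```text
t: 9.0
eef_pos: [0.5478, 0.0259, 0.2236]
eef_rot: [-1.571, -0.002, 0.091]
contact_force: [-0.6, -0.4, 0.2]
opening: 0.0109
```

```bash
python3 - <<'E'
from h import *
np.set_printoptions(precision=4,suppress=True)
W=read_camera('wrist');S=read_camera('side')
s=telemetry.sense();print(s['t'],s['eef_pos'],s['eef_rot'],s['contact_force'],s['moment'],s['opening'])
save(W,'w6',(150,130,240,200),3.3);save(S,'s6',(235,130,110,80),7)
E
```

```text
9.1 [0.548  0.0258 0.2235] [-1.5712 -0.0023  0.0909] [ 0.1129 -0.1818 -1.5597] [-0.0118  0.0047  0.0173] 0.010850400827924305
```

View pics/w6.png

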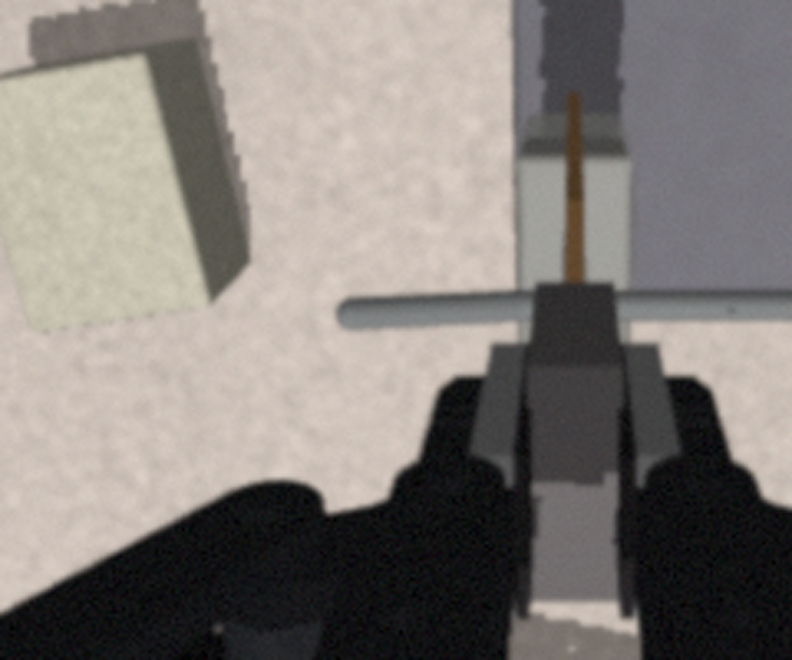

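View pics/s6.png

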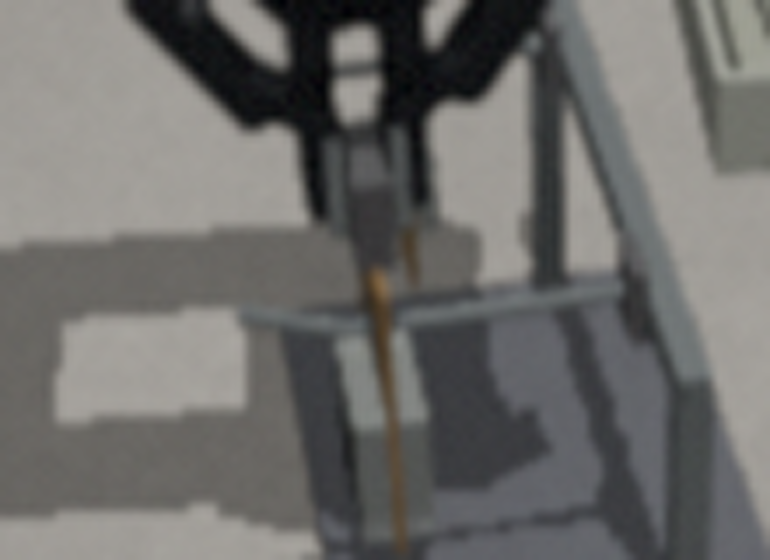

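The pack moved freely; Fz of about -1.5 N is just its weight. Now I'll go along the bend in short stages.

Request:
drive_tool(increments=[[0, 0, 0, -2.5, -0.2, 0, 4], [0, 0, 0, -5, -0.4, 0, 4], [0, 0, 0, -7.5, -0.6, 0.4, 4], [0, 0, 0, -10, -0.7, 1.1, 4], [0, 0, 0, -12.5, -0.8, 1.8, 4], [0, 0, 0, -15, -0.9, 2.6, 4], [0, 0, 0, -15, -0.9, 2.6, 4], [0, 0, 0, -15, -0.9, 2.6, 4]])

```text
t: 9.77
eef_pos: [0.5329, 0.0249, 0.2263]
eef_rot: [-1.571, -0.003, 0.091]
contact_force: [0.1, 0.5, -0.6]
opening: 0.0109
```

Request:
drive_tool(increments=[[0, 0, 0, 0, 0, 0, 4]])

```text
t: 9.85
eef_pos: [0.5329, 0.0249, 0.2263]
eef_rot: [-1.571, -0.003, 0.091]
contact_force: [-0.2, 0.3, -1.6]
opening: 0.0108
```

Request:
drive_tool(increments=[[0, 0, 0, 0, 0, 0, 4]])

```text
t: 9.93
eef_pos: [0.533, 0.0249, 0.2263]
eef_rot: [-1.571, -0.003, 0.091]
contact_force: [0.1, -0.4, -1.3]
opening: 0.0105
```

Request:
drive_tool(increments=[[0, 0, 0, -2.5, -0.1, 0.8, 4], [0, 0, 0, -5, -0.2, 1.5, 4], [0, 0, 0, -7.5, -0.3, 2.3, 4], [0, 0, 0, -10, -0.3, 3, 4], [0, 0, 0, -12, -0.4, 3.6, 4], [0, 0, 0, -12, -0.4, 3.6, 4], [0, 0, 0, -12, -0.4, 3.6, 4]])

```text
t: 10.52
eef_pos: [0.5209, 0.0246, 0.2301]
eef_rot: [-1.571, -0.003, 0.091]
contact_force: [-0.8, 0.6, -1.5]
opening: 0.011
```

Request:
drive_tool(increments=[[0, 0, 0, 0, 0, 0, 4]])

```text
t: 10.6
eef_pos: [0.5209, 0.0246, 0.2301]
eef_rot: [-1.571, -0.003, 0.091]
contact_force: [0.1, 0.7, -1.7]
opening: 0.0107
```

```bash
python3 - <<'E'
from h import *
np.set_printoptions(precision=4,suppress=True)
W=read_camera('wrist');S=read_camera('side')
s=telemetry.sense();print(s['t'],s['eef_pos'],s['eef_rot'],s['contact_force'],s['moment'],s['opening'])
save(W,'w7',(200,170,140,100),5.5);save(S,'s7',(235,130,110,80),7)
E
```

```text
10.7 [0.521  0.0246 0.2301] [-1.5712 -0.0031  0.091 ] [ 0.1711 -0.4768 -0.8937] [ 0.0714 -0.0006  0.036 ] 0.010742498074068787
```

View pics/w7.png

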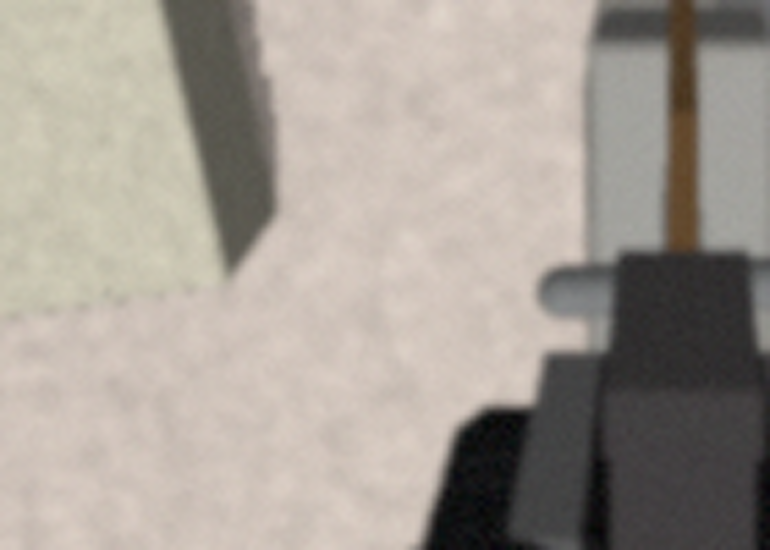

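View pics/s7.png

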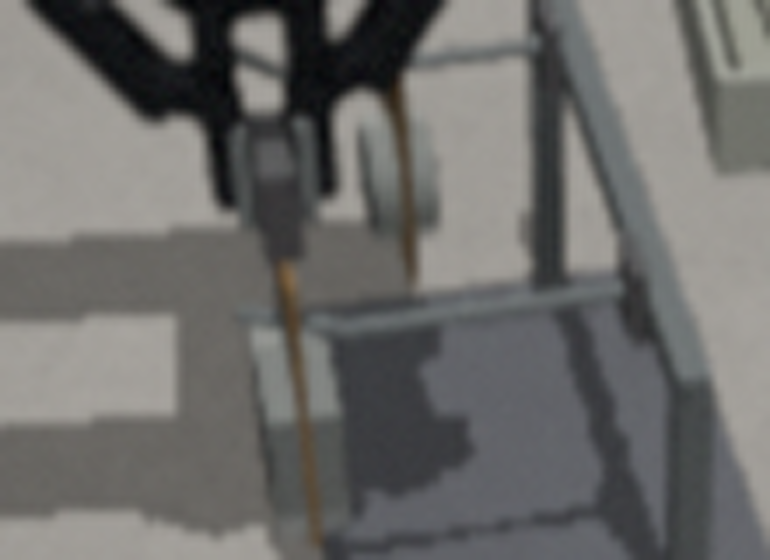

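Request:
drive_tool(increments=[[0, 0, 0, -2.5, 0, 0.8, 4], [0, 0, 0, -5, -0.1, 1.5, 4], [0, 0, 0, -7.5, -0.2, 2.2, 4], [0, 0, 0, -10, -0.3, 3, 4], [0, 0, 0, -13, -0.5, 3.6, 4], [0, 0, 0, -16, -0.7, 4.2, 4], [0, 0, 0, -19, -1, 4.5, 4], [0, 0, 0, -19, -1, 4.5, 4]])

```text
t: 11.37
eef_pos: [0.5015, 0.0235, 0.2347]
eef_rot: [-1.571, -0.003, 0.091]
contact_force: [0.9, 0.1, -0.3]
opening: 0.0106
```

```bash
python3 - <<'E'
from h import *
np.set_printoptions(precision=4,suppress=True)
W=read_camera('wrist');S=read_camera('side')
s=telemetry.sense();print(s['t'],s['eef_pos'],s['eef_rot'],s['contact_force'],s['moment'],s['opening'])
save(W,'w8',(200,170,140,100),5.5);save(S,'s8',(235,130,110,80),7)
E
```

```text
11.4667 [0.5019 0.0235 0.2346] [-1.5712 -0.0033  0.0909] [ 0.0799  0.2494 -1.2927] [ 0.0287 -0.0271 -0.0312] 0.01096183561520077
```

View pics/w8.png

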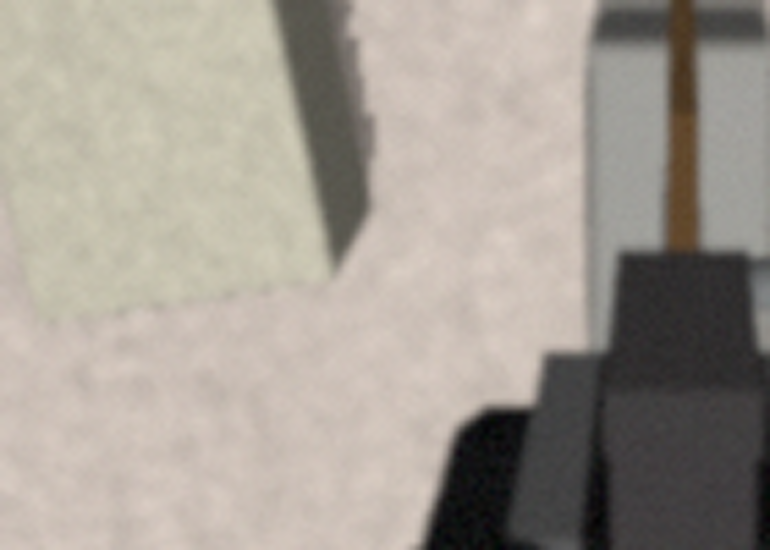

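View pics/s8.png

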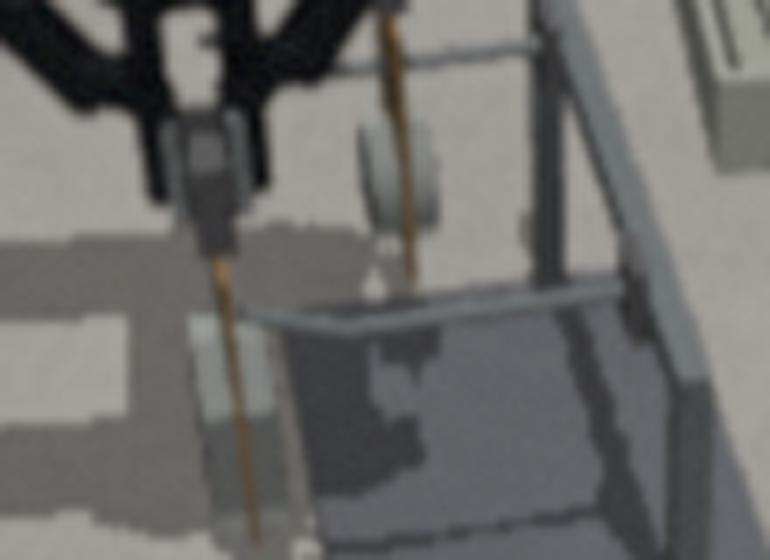

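The card is clear of the hook's end: in the side zoom the tip at (240,315) is free behind the card. Force stayed at weight only. Now I'll carry it out, up and over the pocket.

Request:
drive_tool(increments=[[0, 0, 0, -8, -1, 0, 4], [0, 0, 0, -16, -1.5, 1, 4], [0, 0, 0, -22, -2, 5, 4], [0, 0, 0, -25, -2, 15, 4], [0, 0, 0, -25, -8, 25, 4], [0, 0, 0, -25, -22, 25, 4], [0, 0, -1, -24, -44, 25, 4], [0, 0, -2.5, -23, -69, 25, 4], [0, 0, -4, -22, -94, 25, 4], [0, 0, -5.5, -21, -119, 25, 4], [0, 0, -7, -20, -144, 25, 4], [0, 0, -8.5, -20, -169, 25, 4], [0, 0, -10, -19, -194, 25, 4], [0, 0, -11, -19, -219, 25, 4], [0, 0, -12, -19, -244, 25, 4], [0, 0, -13, -19, -268, 25, 4], [0, 0, -13.5, -19, -288, 25, 4], [0, 0, -13.5, -19, -303, 25, 4], [0, 0, -13.5, -19, -311, 25, 4], [0, 0, -13.5, -18.5, -314, 25, 4]])

```text
t: 13.13
eef_pos: [0.4833, -0.2915, 0.26]
eef_rot: [-1.571, -0.003, -0.145]
contact_force: [0.3, 0.6, -0.1]
opening: 0.0108
```

Request:
drive_tool(increments=[[0, 0, 0, 0, 0, 0, 4], [0, 0, 0, 0, 0, 0, 4], [0, 0, 0, 0, 0, 0, 4]])

```text
t: 13.38
eef_pos: [0.4835, -0.2908, 0.2603]
eef_rot: [-1.571, -0.004, -0.144]
contact_force: [0.3, -0.1, -1.0]
opening: 0.0113
```

```bash
python3 - <<'E'
from h import *
np.set_printoptions(precision=4,suppress=True)
W=read_camera('wrist');S=read_camera('side');T=read_camera('top')
s=telemetry.sense();print(s['t'],s['eef_pos'],s['eef_rot'],np.degrees(s['eef_rot'][2]),s['contact_force'],s['moment'],s['opening'])
save(W,'w9',None,1.25);save(S,'s9',(180,200,200,200),3);save(T,'t9',(350,160,150,110),5)
import pickle;pickle.dump((W,S,T),open('p9.pkl','wb'))
E
```

```text
13.5333 [ 0.4834 -0.2909  0.2602] [-1.5713 -0.0036 -0.1446] -8.283123023221181 [ 0.6583  1.0313 -0.6416] [-0.0075  0.0112 -0.001 ] 0.010791865525469724
```

View pics/w9.png

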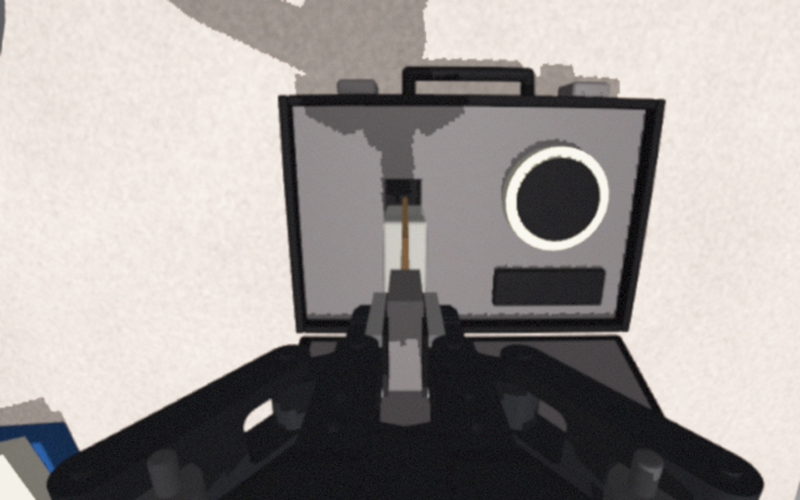

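View pics/s9.png

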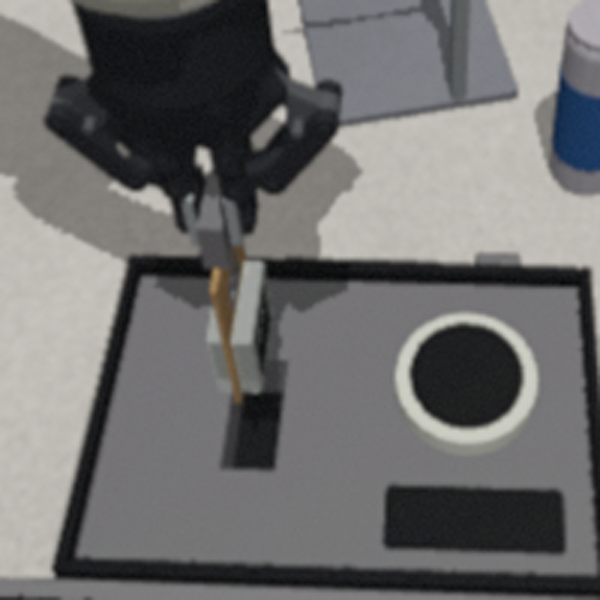

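View pics/t9.png

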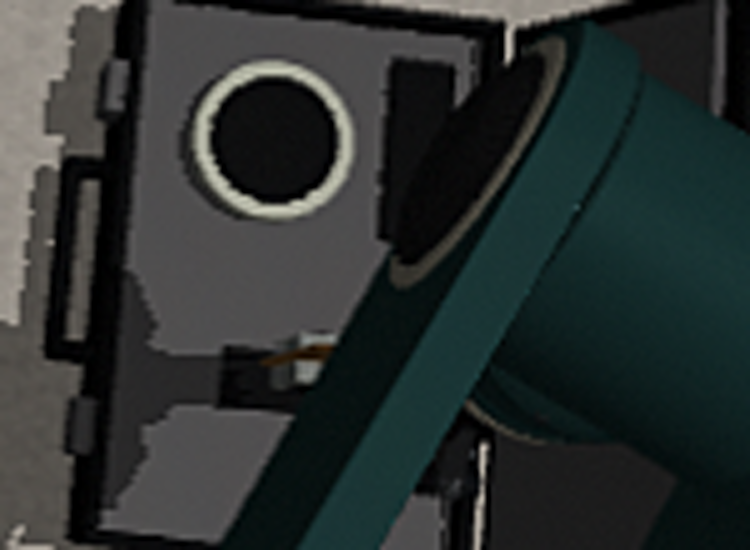

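```bash
cat > ov.py <<'E'
from h import *
def overlay(pics,tcp,yawdeg,name,tag,zfoot):
    y=np.radians(yawdeg);c,s=np.cos(y),np.sin(y);R=np.array([[c,-s,0],[s,c,0],[0,0,1]])
    f=np.array([tcp[0],tcp[1],zfoot])
    yc=np.radians(-8.3);c,s=np.cos(yc),np.sin(yc);Rc=np.array([[c,-s,0],[s,c,0],[0,0,1]])
    for nm,(p,crop,k) in pics.items():
        l,t,w,h=crop
        im=cv2.resize(p['img'][t:t+h,l:l+w,::-1],None,fx=k,fy=k,interpolation=cv2.INTER_CUBIC)
        def pt(X): q=proj(p,X);return tuple(int(v) for v in ((q[0]-l+.5)*k,(q[1]-t+.5)*k))
        def box(o,R,hx,hy,z0,z1,col):
            for z in (z0,z1):
                P=[pt(o+R@np.array([a*hx,b*hy,z])) for a,b in((-1,-1),(1,-1),(1,1),(-1,1))]
                cv2.polylines(im,[np.array(P)],True,col,1)
        box(f,R,.012,.025,0,.052,(0,0,255)); box(f,R,.006,.017,.106,.138,(0,255,0)); box(f,R,.0015,.03,0,.106,(255,0,0))
        box(np.array([.483,-.2905,0]),Rc,.016,.035,.055,.055,(0,255,255))
        cv2.imwrite(f'pics/{tag}{nm}.png',im)
E
python3 - <<'E'
from ov import *
import pickle;W,S,T=pickle.load(open('p9.pkl','rb'))
overlay({'w':(W,(250,110,150,220),3),'s':(S,(220,250,80,110),6)},[.4834,-.2909],-8.3,'x','o9',.2602-.134)
a=cv2.imread('pics/o9w.png');b=cv2.imread('pics/o9s.png')
h=min(600,max(a.shape[0],b.shape[0]));a=cv2.resize(a,None,fx=600/a.shape[0],fy=600/a.shape[0]);b=cv2.resize(b,None,fx=600/b.shape[0],fy=600/b.shape[0])
im=np.hstack([a,b]);print(im.shape);cv2.imwrite('pics/o9.png',im[:, :800] if im.shape[1]>800 else im)
E
```

```text
(600, 845, 3)
```

View pics/o9.png

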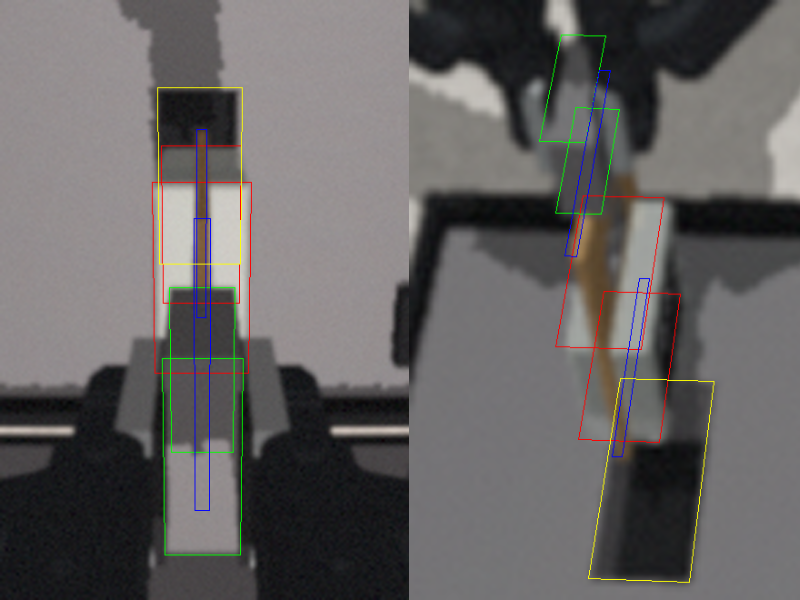

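The overlay of the expected pack and pocket model agrees with both pictures to within about 1–2 mm. I'll lower to just above the pocket mouth and check again.

Request:
drive_tool(increments=[[0, 0, 0, 0, 0, -10, 4], [0, 0, 0, 0, 0, -20, 4], [0, 0, 0, 0, 0, -30, 4], [0, 0, 0, 0, 0, -40, 4], [0, 0, 0, -0.3, 0, -50, 4], [0, 0, 0, -0.4, 0, -58, 4], [0, 0, 0, -0.4, 0.3, -62, 4], [0, 0, 0, -0.4, 0.3, -62, 4], [0, 0, 0, -0.4, 0.3, -62, 4]])

```text
t: 14.28
eef_pos: [0.4831, -0.2906, 0.1982]
eef_rot: [-1.571, -0.004, -0.145]
contact_force: [0.1, 0.7, -0.5]
opening: 0.0109
```

```bash
python3 - <<'E'
from ov import *
np.set_printoptions(precision=4,suppress=True)
W=read_camera('wrist');S=read_camera('side')
s=telemetry.sense();print(s['t'],s['eef_pos'],np.degrees(s['eef_rot']),s['contact_force'],s['moment'],s['opening'])
p=s['eef_pos']
overlay({'w':(W,(250,110,150,220),3),'s':(S,(220,270,80,110),6)},p[:2],np.degrees(s['eef_rot'][2]),'x','o10',p[2]-.134)
save(W,'w10',(250,110,150,220),2.7);save(S,'s10',(220,270,80,110),5.4)
a=cv2.imread('pics/o10w.png');b=cv2.imread('pics/o10s.png')
a=cv2.resize(a,None,fx=594/a.shape[0],fy=594/a.shape[0]);b=cv2.resize(b,None,fx=594/b.shape[0],fy=594/b.shape[0])
cv2.imwrite('pics/o10.png',np.hstack([a,b])[:,:800])
a=cv2.imread('pics/w10.png');b=cv2.imread('pics/s10.png');cv2.imwrite('pics/ws10.png',np.hstack([a,b])[:,:800])
E
```

```text
14.3833 [ 0.4832 -0.2908  0.1988] [-90.0579  -0.2583  -8.2854] [ 0.6233 -0.3254 -0.9684] [ 0.0423 -0.0293  0.0174] 0.010803004078933635
```

View pics/o10.png

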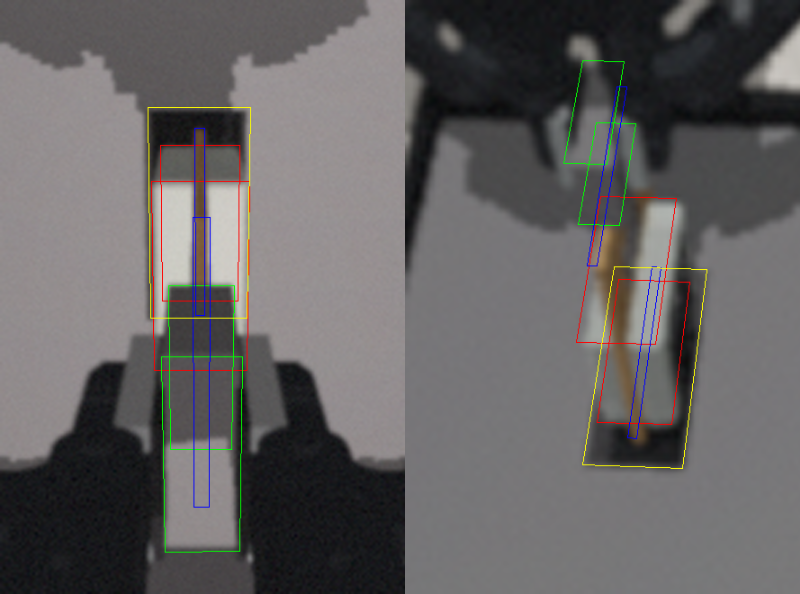

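View pics/ws10.png

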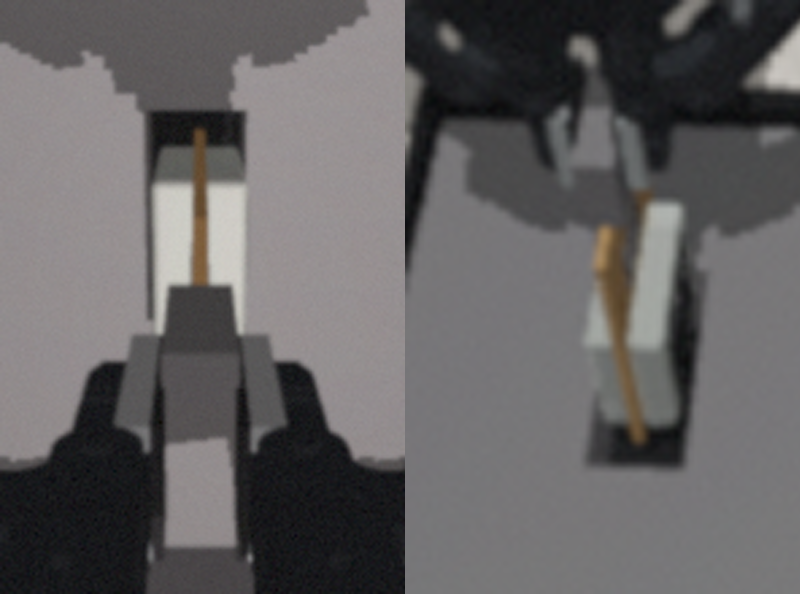

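The pack sits about 1–1.5 mm too far toward +x of the pocket centre in both views. I'll shift -1.2 mm and lower into the pocket.

Request:
drive_tool(increments=[[0, 0, 0, -0.8, 0.1, -1, 4], [0, 0, 0, -1.2, 0.2, -4, 4], [0, 0, 0, -1.2, 0.2, -8, 4], [0, 0, 0, -1.2, 0.2, -12, 4], [0, 0, 0, -1.2, 0.2, -16, 4], [0, 0, 0, -1.2, 0.2, -20, 4], [0, 0, 0, -1.2, 0.2, -22, 4], [0, 0, 0, -1.2, 0.2, -22, 4]])

```text
t: 15.05
eef_pos: [0.4819, -0.2904, 0.176]
eef_rot: [-1.571, -0.004, -0.145]
contact_force: [-0.9, 0.8, -1.4]
opening: 0.0108
```

Request:
drive_tool(increments=[[0, 0, 0, 0, 0, 0, 4]])

```text
t: 15.13
eef_pos: [0.4819, -0.2905, 0.1761]
eef_rot: [-1.571, -0.004, -0.145]
contact_force: [-0.1, 0.6, -1.4]
opening: 0.0109
```

```bash
python3 - <<'E'
from ov import *
np.set_printoptions(precision=4,suppress=True)
W=read_camera('wrist');S=read_camera('side')
s=telemetry.sense();print(s['t'],s['eef_pos'],np.degrees(s['eef_rot']),s['contact_force'],s['moment'],s['opening'])
save(W,'w11',(250,110,150,220),2.7);save(S,'s11',(220,270,80,110),5.4)
a=cv2.imread('pics/w11.png');b=cv2.imread('pics/s11.png');cv2.imwrite('pics/ws11.png',np.hstack([a,b])[:,:800])
E
```

```text
15.2333 [ 0.4819 -0.2904  0.1761] [-90.0339  -0.2121  -8.2796] [-0.0934  0.0475 -0.7461] [ 0.0099 -0.0094  0.0298] 0.011000567644849862
```

View pics/ws11.png

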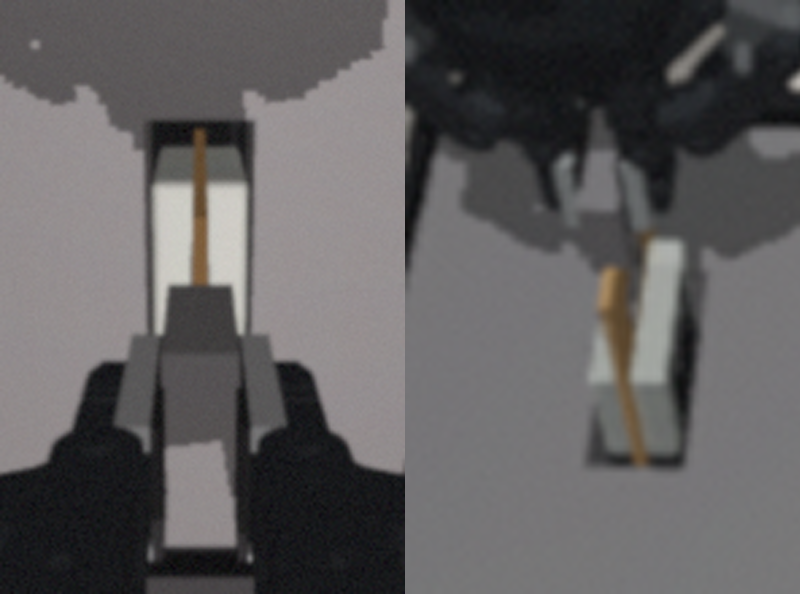

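The foot is inside the pocket mouth with even gaps on both sides (rim at x 148–253, blister 152–247). Next I'll lower it slowly to just above the floor.

Request:
drive_tool(increments=[[0, 0, 0, 0, 0, -3, 4], [0, 0, 0, 0, 0, -6, 4], [0, 0, 0, 0, 0, -9, 4], [0, 0, 0, 0, 0, -12, 4], [0, 0, 0, 0, 0, -15, 4], [0, 0, 0, 0, 0, -18, 4], [0, 0, 0, 0, 0, -21, 4], [0, 0, 0, 0, 0, -23, 4], [0, 0, 0, 0, 0, -24, 4], [0, 0, 0, 0, 0, -24, 4]])

```text
t: 16.07
eef_pos: [0.4818, -0.2904, 0.1519]
eef_rot: [-1.571, -0.003, -0.145]
contact_force: [-0.2, -0.2, -1.4]
opening: 0.011
```

Request:
drive_tool(increments=[[0, 0, 0, 0, 0, -0.7, 4], [0, 0, 0, 0, 0, -1.3, 4], [0, 0, 0, 0, 0, -1.3, 4]])

```text
t: 16.32
eef_pos: [0.4818, -0.2904, 0.1506]
eef_rot: [-1.571, -0.003, -0.145]
contact_force: [-0.0, -0.3, -0.8]
opening: 0.0108
```

Request:
drive_tool(increments=[[0, 0, 0, 0, 0, -0.5, 4], [0, 0, 0, 0, 0, -1, 4], [0, 0, 0, 0, 0, -1, 4]])

```text
t: 16.57
eef_pos: [0.482, -0.2905, 0.15]
eef_rot: [-1.572, -0.004, -0.144]
contact_force: [-0.3, 1.2, 3.8]
opening: 0.0111
```

Contact: Fz rose from -1.4 to +3.8 N at TCP z 0.150, where the floor was expected (0.149). Releasing.

Request:
drive_tool(increments=[[0, 0, 0, 0, 0, 0.3, 12], [0, 0, 0, 0, 0, 0.3, 14], [0, 0, 0, 0, 0, 0.3, 18], [0, 0, 0, 0, 0, 0.3, 24], [0, 0, 0, 0, 0, 0.3, 30], [0, 0, 0, 0, 0, 0.3, 36], [0, 0, 0, 0, 0, 0.3, 40], [0, 0, 0, 0, 0, 0.3, 40], [0, 0, 0, 0, 0, 0.3, 40]])

```text
t: 17.32
eef_pos: [0.482, -0.2905, 0.1503]
eef_rot: [-1.572, -0.004, -0.145]
contact_force: [-0.5, -0.9, 0.4]
opening: 0.0399
```

```bash
python3 - <<'E'
from ov import *
np.set_printoptions(precision=4,suppress=True)
W=read_camera('wrist');S=read_camera('side')
s=telemetry.sense();print(s['t'],s['eef_pos'],np.degrees(s['eef_rot']),s['contact_force'],s['moment'],s['opening'])
save(W,'w12',(220,110,210,220),2.7);save(S,'s12',(220,260,80,110),5.4)
a=cv2.imread('pics/w12.png');b=cv2.imread('pics/s12.png');cv2.imwrite('pics/ws12.png',cv2.resize(np.hstack([a,b]),None,fx=.8,fy=.8))
E
```

```text
17.4167 [ 0.482  -0.2905  0.1503] [-90.0407  -0.2341  -8.2829] [ 0.561  -0.4551 -0.8304] [ 0.0151 -0.0271  0.0059] 0.03981998898131297
```

View pics/ws12.png

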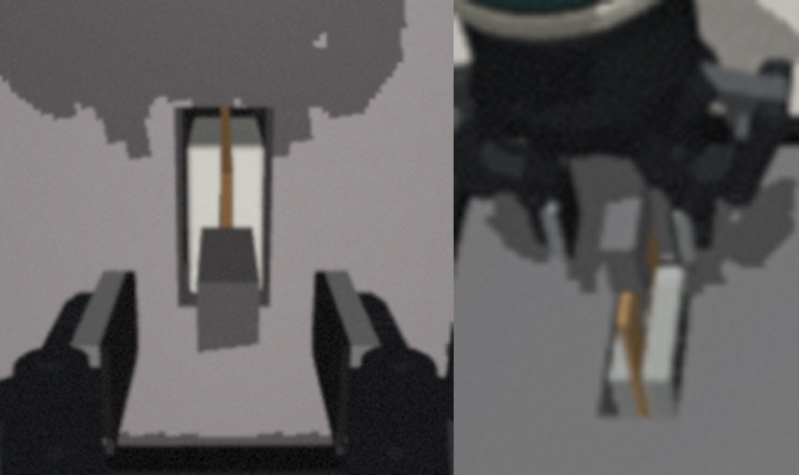

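The pack stands free with both fingers clear of it. I'll retract straight up.

Request:
drive_tool(increments=[[0, 0, 0, 0, 0, 8, 45], [0, 0, 0, 0, 0, 20, 50], [0, 0, 0, 0, 0, 40, 55], [0, 0, 0, 0, 0, 65, 60], [0, 0, 0, 0, 0, 90, 60], [0, 0, 0, 0, 0, 115, 60], [0, 0, 0, 0, 0, 140, 60], [0, 0, 0, 0, 0, 150, 60], [0, 0, 0, 0, 0, 150, 60], [0, 0, 0, 0, 0, 150, 60]])

```text
t: 18.25
eef_pos: [0.482, -0.2905, 0.3004]
eef_rot: [-1.572, -0.005, -0.145]
contact_force: [-0.1, -0.9, -1.0]
opening: 0.0597
```

```bash
python3 - <<'E'
from ov import *
np.set_printoptions(precision=4,suppress=True)
W=read_camera('wrist');S=read_camera('side');T=read_camera('top')
s=telemetry.sense();print(s['t'],s['eef_pos'],s['contact_force'],s['opening'])
for c,n in ((S,'lens_pack'),(T,'carton'),(T,'spray_can')): print(n,[(np.round(q['at'],1),round(q['p'],2)) for q in place_of(c,n)[:1]])
overlay({'w':(W,(230,110,190,180),4)},[.482,-.2905],-8.3,'x','o13',.015)
overlay({'s':(S,(220,250,80,110),5.4)},[.482,-.2905],-8.3,'x','o13',.015)
save(S,'s13'); save(W,'w13',None,1.25)
a=cv2.imread('pics/o13w.png');b=cv2.imread('pics/o13s.png');a=cv2.resize(a,None,fx=.55,fy=.55)
im=np.zeros((600,860,3),np.uint8);im[:a.shape[0],:a.shape[1]]=a;im[:594,425:857]=b[:594,:432];cv2.imwrite('pics/o13.png',im[:,:800])
E
```

```text
18.4 [ 0.4817 -0.2903  0.2987] [-0.5655 -0.1491 -0.648 ] 0.059881460283465526
lens_pack [(array([289.6, 139.9]), 0.68)]
carton [(array([296.3, 272.6]), 0.84)]
spray_can [(array([326.9, 149.9]), 0.83)]
```

View pics/o13.png

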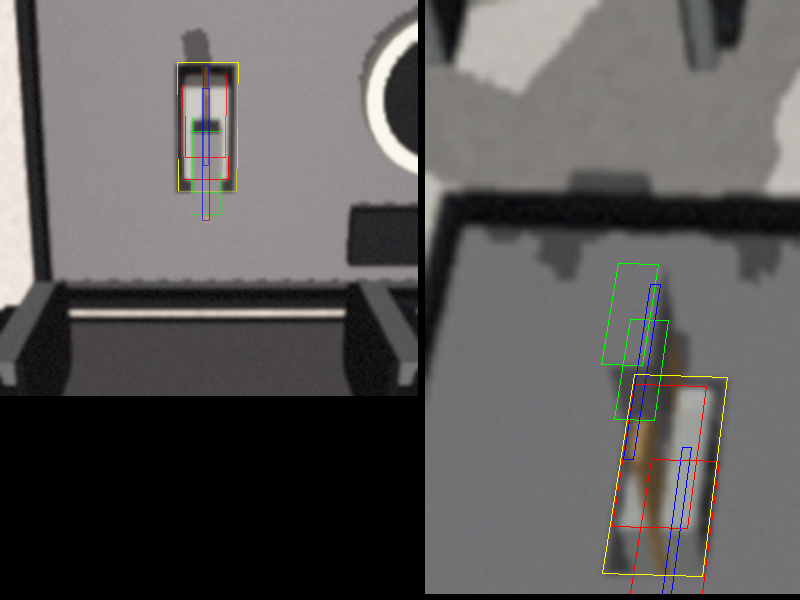

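View pics/s13.png

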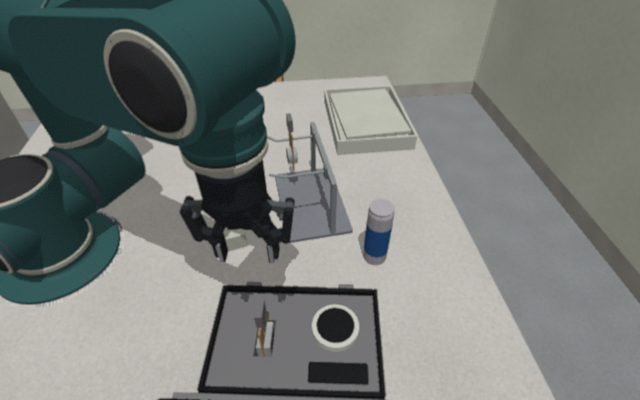

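View pics/w13.png

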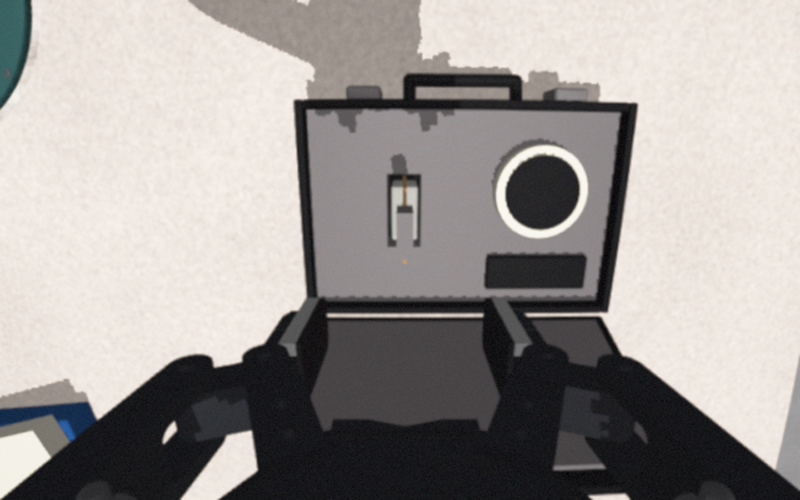

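The pack stands upright and centred in the pocket, and the overlay drawn for foot height 15 mm fits. The lens pack, carton and can show at their original pixels, so I'm handing in.

```bash
python3 - <<'E'
from h import *
s=telemetry.sense();print(s['t'],s['contact_force'],np.abs(s['dq']).max());print(arm.hand_in())
E
```

```text
18.55 [ 0.09303485 -0.10649302 -0.68963465] 0.0050733676818226995
the job is handed in; nothing more can be done
None
```

The battery pack is off its hook and standing in the empty pocket of the case, released, and the job is handed in at about 18.6 s. The hand-in reports no verdict, so success rests on my own checks.

- **Coming off the hook:** The pack hung on the right hook. I gripped it by the strip, lifted it 4.5 mm so the wire sat mid-hole, slid it out and followed the upturned end. My estimate for that end was 16° up and 2 mm sideways. At each stop the wrist force read only the pack's weight (about 1.3 N) within roughly 1 N of noise. I did not read the contact force between card and hook directly.
- **Placing:** Just above the pocket, both views showed the pack about 1 mm off-centre, so I shifted it 1.2 mm before lowering. It touched the floor at tool height 150 mm against 149 mm expected, with a force change of about 5 N. Then I released and raised the gripper straight up.
- **Last checks:** The pictures showed the pack upright and centred in the pocket, with the gripper well clear. The networks put the lens pack, carton and spray can within a pixel of where they started.
- **What disagreed:** In the side view the pack appeared up to 2 mm from its predicted position. That is within the camera calibration.

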